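Hang the rinsed substrate baskets up to drain

TASK

Hang every rinsed substrate basket on the drying rail to drain. First turn both of the rail's lock collars clockwise to their green locked marks; only then take an S-hook from the little stand for each basket, hook it over the rail, and hang the basket by the middle of its handle bar in the hook's lower curl, so that it hangs level, still and clear of the bench. Keep the baskets upright while carrying them (the glass would slide out) and leave the wafer box, the glass dish and the bottle where they are.

Things in the scene. Friction and masses are not known exactly. Their poses are not given: they have to be found in the camera images.
- rack: Drying rail, fixed: a round steel rail of 14 mm diameter along the rack's y axis, centre line 250 mm above the bench, between two posts of 22 mm diameter at y = +-235 mm (round feet 56 mm, black clamp heads 40 mm in diameter at rail height). Origin on the bench below the rail's middle; x away from the robot. Takes three baskets side by side, about 135 mm apart.
- rail_mid (a point): Middle of the rail, on its centre line, 250 mm above the bench; axes as the rack (y along the rail).
- collar_left (a joint): Angle of the left (+y) lock collar about its upright axis, rad: 0 = loose (white index line towards the rack's -x, at the red mark), growing clockwise seen from above; the green locked mark is at 1.30, the stop at 1.35. Counts as locked above 1.18. Stays where it is left (friction 0.12 N m).
- collar_right (a joint): The same for the right (-y) collar; also clockwise seen from above.
- collar_left_top (a point): Centre of the left collar's top face, on its axis, 286 mm above the bench. The collar is a black knurled ring of 50 mm diameter, 24 mm high (262 to 286 mm above the bench), captive on the post, whose end stands 4 mm above it; under it, with 4 mm free, a grey dial flange of 68 mm diameter bears the marks. The white index line lies towards the point's -x.
- collar_right_top (a point): The same for the right collar.
- hookstand: Fixed parking stand for the hooks: base plate 60 x 160 x 8 mm, two thin posts at y = +-73 mm, and between them a bar of 14 mm diameter along its y axis, centre line 175 mm above the bench. Origin on the bench under its middle. The hooks hang on the bar about 45 mm apart.
- hook0: Blue coated S-hook of flat bar 14 mm wide (y), 6 mm thick, 153 mm long, 0.09 kg, in its x-z plane. Origin: inner apex of its upper curl (touches the top of the bar it hangs on); z up. Upper curl: half circle about z = -15 mm, inner radius 15, 42 mm wide over x, open downwards; tip on the +x side, straight to z = -30 mm; on the -x side the shank runs straight down (x = -18 mm) to z = -60 mm.
- hook1: As hook0; any hook may take any basket. At first all hang on the stand's bar, lower mouth towards the robot (-x). To take one off a bar, lift it about 45 mm and then draw it out towards its -x (the slanting shank lies under the bar, so it does not lift straight off); to hook it on, do the reverse.
- hook2: As hook0. A hook that has just been let go swings a little for some seconds.
- hook0_seat (a point): Where the centre of an 8 mm bar lies when it hangs in the hook's lower curl: 137 mm below the hook's origin. The shank slants from x = -18 mm, z = -60 to x = +18, z = -95 mm (hook's axes), then down into the lower curl: half circle, inner radius 15 mm, about z = -126 mm, open upwards, its tip on the -x side ending at z = -126 mm. Lowest point z = -147 mm.
- hook1_seat (a point): The same for hook1.
- hook2_seat (a point): The same for hook2.
- basket0: White open polymer basket, box 84 (x) x 92 (y) x 45 mm high, 0.22 kg; in the middle of each +-x wall an upright grip lug, 10 mm thick (y), from x = 42 to 78 mm and z = 10 to 45 mm. Fixed steel handle of 8 mm round bar: uprights at y = +-48 mm and a straight bar along y, centre line 92 mm above the underside (47 mm above the rim). Origin: centre of the underside, z up.
- basket1: As basket0. All stand on the bench at first, bars roughly along y; two or three are present.
- basket2: As basket0.
- basket0_bar (a point): Middle of this basket's handle bar, on its centre line; axes as the basket.
- basket1_bar (a point): Middle of this basket's handle bar, on its centre line; axes as the basket.
- basket2_bar (a point): Middle of this basket's handle bar, on its centre line; axes as the basket.
- waferbox: Bystander: flat round clear wafer box with a blue band, 120 mm diameter, 22 mm high; origin under its centre.
- dish: Bystander: round covered glass dish, 70 mm diameter, 28 mm high; origin under its centre.
- washbottle: Bystander: white bottle with a red cap, 60 mm diameter, about 130 mm high; origin under its centre.
Mind the look-alikes: they are no part of the job. Leave any purple look-alike of the basket2 alone.

How it is judged:
By the outcome, as a careful person would: the job done as asked, in the order asked, and still so for the second after the job is handed in, with the robot touching nothing.
Of basket0, basket1, basket2 only 2 to 3 are there at a start; the rules pass over those that are not, and their reading is None.
At some moment in a run one of basket0, basket1, basket2 may be knocked a few centimetres aside while the robot is not near it.
It also fails if it takes over 210 s, if anything falls off the work surface, if the arm or the gripper's body presses on something with over 40 N, if the wrist force passes 120 N, or if a joint passes its speed limit or range.

ROBOT

A 6-joint arm with a two-finger parallel gripper is mounted at the origin on the work surface. World frame = base frame: x ahead of the robot, y to its left, z up, the work surface at z = 0. Lengths are in m, angles in rad, forces in N, time in s.
With the tool pointing down it reaches from about 0.25 to 0.775 m from the base axis. Payload 4 kg.
Tool frame: the origin (TCP) lies midway between the tips of the shut fingers; the grasp point (between the pads) lies 19 mm behind it; z points along the fingers, y is the line along which they close (so a half turn about z gives the same grasp; the last joint's range is limited). The gripper opens to 85 mm and grips with 20 to 120 N. Pads are 22 mm wide; open, the fingers measure 114 mm over their backs; the gripper's body (76 mm by 85 mm) begins 54 mm behind the grasp point. The pads swing forward as they close: fully open they stand 13 mm farther back than shut.
Start: joints at [-1.422, 0.087, 1.371, -0, 1.684, -0.103], TCP at [0.137, -0.533, 0.231] pointing down, gripper open.
Joint ranges: [-3.1, 3.1], [-0.76, 2.03], [0.27, 2.55], [-1.08, 4.22], [0.17, 2.65], [-2.57, 2.57]. Speed limits (rad/s): [2.79, 2.79, 3.14, 3.14, 3.14, 3.14].

INTERFACE

Orientations are given as a unit quaternion [x, y, z, w].
In Python, from cell import arm gives the robot as it stands.
- The arm moves only by the shell command python3 -m inch 'ROWS' [FORCE]. ROWS is JSON, a list of rows, each a list of 7 numbers: the shift along the world's x, y, z in mm, then the turn, a rotation vector about the world's x, y, z in rad, then the closure, from -1 (fully open) to 1 (shut). In form: [[tx, ty, tz, ax, ay, az, grip], ...]. A call has 1 to 20 rows; each row is the pose to reach, as a shift and turn from the pose commanded when the call began; what a row does not reach only later rows make up. A row lasts 1/8 s, in which the tool goes at most 62.5 mm and 10.7 degrees, less where a joint would pass 70% of its speed; a pose out of reach is approached as far as the arm can. A call with a gripper value outside its range is refused whole. The fingers move at their own pace and stop on an object; FORCE is the grip in N (left out, the last holds). Time passes only in rows, so rows that repeat a pose let the fingers close. It gives the time, the measured TCP pose, the force, the opening and the grip force at its end, in the units of the state.
- arm.read_state(): the state, without advancing time (a new reading comes with each control period).
- arm.grab_frame(name): name is "side" or "top"; returns the picture (384x512x3 uint8, red, green, blue); there is no depth.
- arm.get_calibration(name): a dict with "intrinsics" (3x3 intrinsics, pixels), "view" (4x4, takes a point from world to camera coordinates). Camera axes: x right, y down, z forward; pixel columns grow to the right and rows downward; lengths in m; the calibration is good to about 2 mm. A picture is of the moment at which its call begins. get_calibration takes no time and is no camera call.
- arm.job_done(): hands the job in; it is judged then, once.
The state is a dict: "clock": time; "joints": joint angles; "dq": joint speeds; "joint_torque": joint torques, N m; "tcp_pos": TCP position; "ee_rot": TCP orientation; "wrist_force": force on the tool from outside, world axes, zero at the start; "ft_torque": the same for the moment, N m; "width": opening from 0.0 (shut) to 1.0 (fully open); "grasp_force": force on a finger pad.
Only numpy, scipy, OpenCV 4.12 (cv2) and the standard library are available. Lean on these libraries where they do the work, as an engineer would, in place of code of your own. Each camera call takes 0.05 s, during which the arm holds its last target. There are 200 camera calls.

## Working session

There is one attempt and no reset: what is moved stays moved. The work goes in short steps, Python scripts to look and compute and a shell command to move; the robot and the scene stay as the last step left them, time stands still between calls to the robot, and variables do not carry over. Pictures are saved under pics/ and viewed, at most 14 in all, crops included, and the job is handed in when it is done.

```bash
ls; mkdir -p pics
cat > h.py <<'E'
import numpy as np, cv2
from cell import arm
def cal(n):
    c=arm.get_calibration(n); return np.array(c["intrinsics"]),np.array(c["view"])
def proj(n,p):
    K,V=cal(n); q=V@np.append(p,1); q=K@q[:3]; return q[:2]/q[2]
def ray(n,uv):
    K,V=cal(n); R=V[:3,:3]; o=-R.T@V[:3,3]; d=R.T@np.linalg.solve(K,[uv[0],uv[1],1]); return o,d/np.linalg.norm(d)
def onz(n,uv,z):
    o,d=ray(n,uv); return o+d*(z-o[2])/d[2]
def tri(a,b):
    "a=side uv,b=top uv"
    o1,d1=ray("side",a);o2,d2=ray("top",b)
    s=np.linalg.lstsq(np.c_[d1,-d2],o2-o1,rcond=None)[0]
    p,q=o1+s[0]*d1,o2+s[1]*d2; return (p+q)/2,np.linalg.norm(p-q)
def snap(n,f,crop=None,k=1.5):
    im=arm.grab_frame(n); np.save(f"pics/{f}.npy",im)
    if crop: x0,y0,x1,y1=crop; im=im[y0:y1,x0:x1]
    im=cv2.resize(im,None,fx=k,fy=k,interpolation=cv2.INTER_CUBIC)
    cv2.imwrite(f"pics/{f}.png",im[...,::-1]);
E
python3 - <<'E'
from h import *
for n in("side","top"):
    snap(n,n+"0"); K,V=cal(n); print(n,K.round(1).tolist(),V.round(3).tolist(),(-V[:3,:3].T@V[:3,3]).round(3))
s=arm.read_state();print(s["tcp_pos"],s["ee_rot"],s["clock"])
E
```

```text
pics
side [[437.0, 0.0, 257.9], [0.0, 437.0, 197.1], [0.0, 0.0, 1.0]] [[-0.961, -0.275, 0.005, 0.535], [-0.194, 0.665, -0.722, 0.219], [0.195, -0.695, -0.692, 1.147], [0.0, 0.0, 0.0, 1.0]] [0.333 0.798 0.949]
top [[351.9, 0.0, 247.0], [0.0, 351.9, 194.9], [0.0, 0.0, 1.0]] [[0.008, -1.0, 0.011, -0.015], [-0.999, -0.008, -0.043, 0.535], [0.043, -0.011, -0.999, 1.235], [0.0, 0.0, 0.0, 1.0]] [0.482 0.003 1.257]
[ 0.13696158 -0.53221473  0.23022778] [ 9.92082033e-01  1.25587490e-01 -2.78761846e-05 -1.01092028e-03] 0.1
```

View pics/side0.png

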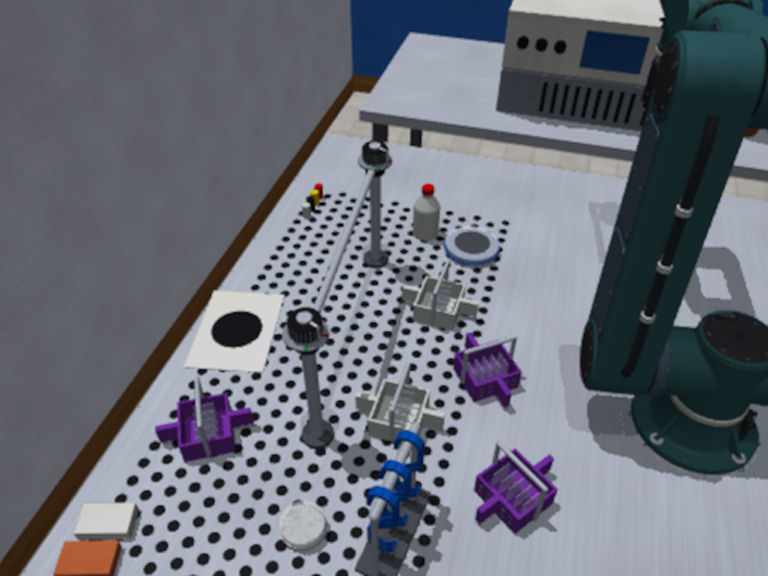

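View pics/top0.png

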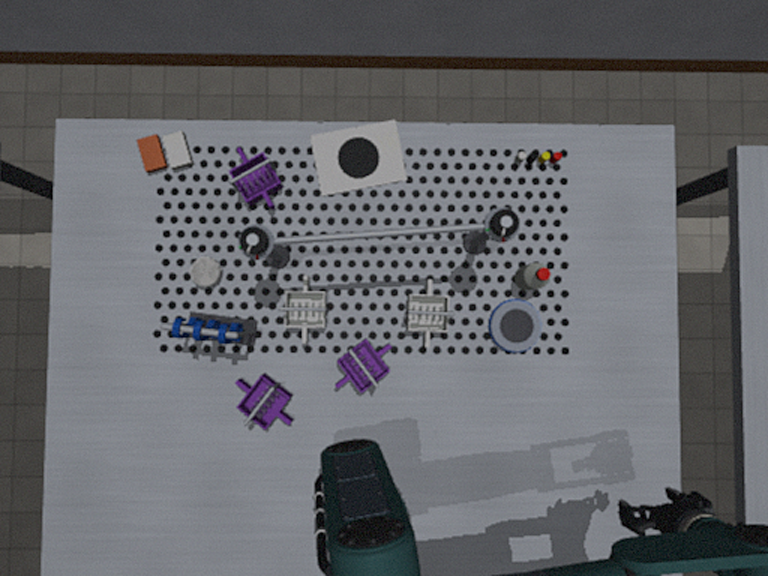

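The top view shows white baskets at (305,310) and (428,313) and three purple look-alikes at (257,180), (363,366) and (265,402), in displayed pixels. The task's baskets are the two white ones. The collars are at (255,240) and (504,222), and the hook stand is at (210,328). I'll confirm with enlarged crops.

Run:
```python
from h import *
t=np.load("pics/top0.npy");s=np.load("pics/side0.npy")
a=cv2.resize(t[130:250,95:365],None,fx=2.96,fy=2.96,interpolation=cv2.INTER_CUBIC)[:,:798]
cv2.imwrite("pics/ct.png",a[...,::-1])
b=cv2.resize(s[85:385,180:380],None,fx=2,fy=2,interpolation=cv2.INTER_CUBIC)
c=cv2.resize(s[85:385,180:380],None,fx=2,fy=2,interpolation=cv2.INTER_CUBIC)
cv2.imwrite("pics/cs.png",b[...,::-1])
```

```text
(no output)
```

View pics/ct.png

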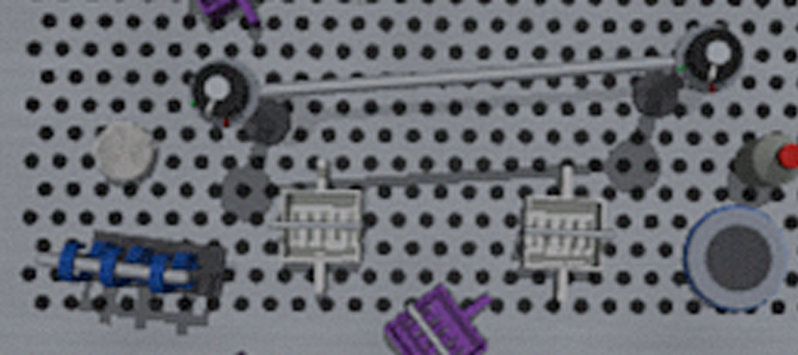

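View pics/cs.png

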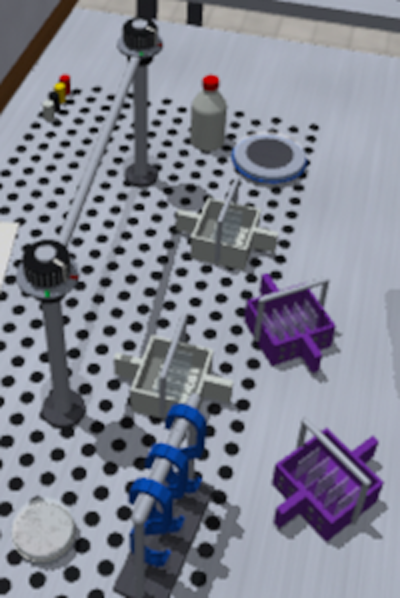

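White baskets confirmed: displayed crop (320,227) is A and (563,233) is B. Purple ones are look-alikes and stay put. Next I'll measure everything from both views.

```bash
cat > m.py <<'E'
from h import *
T=lambda u,v:(95+u/2.96,130+v/2.96)
S=lambda u,v:(180+u/2,85+v/2)
P={"colL":(S(50,252),T(217,89)),"colR":(S(141,29),T(717,53)),
"standbar_end+y":(S(142,520),T(44,259)),"standbar_end-y":(S(193,402),T(193,276)),
"A bar":(S(175,357),T(320,227)),"B bar":(S(229,210),T(565,231))}
for k,(a,b) in P.items():
    p,e=tri(a,b); print(k,p.round(3),"gap",round(e,4), "ontop z:",)
def baskets(t):
    f=t.astype(int); m=((f[...,0]-f[...,2]>5)&(f.sum(2)>300)).astype(np.uint8)
    n,l,st,c=cv2.connectedComponentsWithStats(cv2.morphologyEx(m,cv2.MORPH_CLOSE,np.ones((5,5))))
    for i in range(1,n):
        if st[i,4]>150: print("beige",st[i].tolist(),c[i].round(1),onz("top",c[i],.045).round(3), [round(x,1) for x in cv2.minAreaRect(cv2.findNonZero((l==i).astype(np.uint8)))[0]])
def hooks(t,z=.188):
    h=cv2.cvtColor(t,cv2.COLOR_RGB2HSV); m=((h[...,0]>100)&(h[...,0]<125)&(h[...,1]>170)).astype(np.uint8)
    n,l,st,c=cv2.connectedComponentsWithStats(m)
    for i in range(1,n):
        if st[i,4]>15: print("blue",st[i].tolist(),c[i].round(1),onz("top",c[i],z).round(3))
if __name__=="__main__":
    t=np.load("pics/top0.npy"); baskets(t); hooks(t)
E
python3 m.py
```

```text
colL [0.616 0.209 0.29 ] gap 0.0029 ontop z:
colR [ 0.656 -0.26   0.278] gap 0.0025 ontop z:
standbar_end+y [0.455 0.411 0.17 ] gap 0.0017 ontop z:
standbar_end-y [0.44  0.26  0.159] gap 0.003 ontop z:
A bar [0.492 0.138 0.066] gap 0.0009 ontop z:
B bar [ 0.487 -0.142  0.071] gap 0.0038 ontop z:
beige [451, 144, 35, 37, 1179] [467.9 161.9] [ 0.655 -0.78   0.045] [468.0, 162.0]
beige [0, 156, 34, 22, 706] [ 16.7 166.4] [0.625 0.781 0.045] [16.5, 166.5]
blue [114, 211, 12, 14, 70] [118.4 218.6] [0.453 0.379 0.188]
blue [124, 212, 15, 15, 95] [131.  218.7] [0.453 0.341 0.188]
blue [138, 213, 24, 16, 158] [149.3 219.9] [0.449 0.286 0.188]
```

```bash
python3 -m inch '[[0,0,60,0,0,0,-1],[0,0,130,0,0,0,-1],[479,741,130,0,0,1.82,-1],[479,741,130,0,0,1.82,-1],[479,741,130,0,0,1.82,-1],[479,741,130,0,0,1.82,-1],[479,741,130,0,0,1.82,-1],[479,741,130,0,0,1.82,-1],[479,741,130,0,0,1.82,-1],[479,741,130,0,0,1.82,-1],[479,741,130,0,0,1.82,-1],[479,741,130,0,0,1.82,-1],[479,741,130,0,0,1.82,-1],[479,741,130,0,0,1.82,-1],[479,741,130,0,0,1.82,-1],[479,741,130,0,0,1.82,-1],[479,741,130,0,0,1.82,-1],[479,741,130,0,0,1.82,-1]]' 40
python3 - <<'E'
from h import *
snap("side","s1",(180,60,380,260),3)
s=arm.read_state();print(s["tcp_pos"],s["ee_rot"],s["joints"])
E
```

```text
clock: 2.35
tcp_pos: [0.616, 0.2085, 0.36]
ee_rot: [0.509, 0.86, -0.001, -0.001]
wrist_force: [0.9, -0.5, -0.4]
width: 0.999
grasp_force: 0.0
[0.61572349 0.20760629 0.36131596] [ 5.10016390e-01  8.60164581e-01 -4.13989741e-04 -6.45531296e-05] [ 2.38238893e-01  3.40052671e-01  8.14006740e-01 -5.49403595e-04
  1.98820399e+00 -2.62372197e-01]
```

View pics/s1.png

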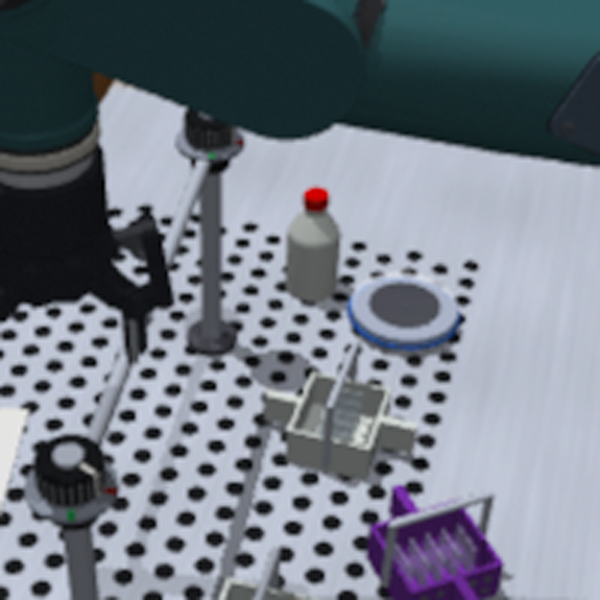

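The picture shows the left collar's cap at (68,455) in the crop, its index line pointing to (90,472), the red mark at (110,490) and the green at (70,515). The gripper is up and left of it. I'll check the projection and the index angles.

Run:
```python
from h import *
c=lambda u,v:(180+u/3,60+v/3)
print("TCP in crop",(proj("side",arm.read_state()["tcp_pos"])-[180,60])*3)
ctr=onz("side",c(68,455),.290);print("ctr",ctr)
for n,uv,z in(("idx",(92,476),.286),("red",(110,490),.258),("green",(70,515),.258)):
    p=onz("side",c(*uv),z)-[.616,.209,0];print(n,p.round(4),np.arctan2(p[1],p[0]).round(3))
# right collar in s0
```

```text
TCP in crop [ 65.50902384 376.54720235]
ctr [0.61855204 0.21193726 0.29      ]
idx [-0.0191  0.0138  0.286 ] 2.517
red [-0.0252 -0.0012  0.258 ] -3.095
green [-0.0063  0.0292  0.258 ] 1.784
```

```bash
python3 -m inch '[[1,2,-50,0,0,0,-1],[1,2,-80,0,0,0,-1],[1,2,-96,0,0,0,-1],[1,2,-96,0,0,0,0.5],[1,2,-96,0,0,0,1],[1,2,-96,0,0,0,1],[1,2,-96,0,0,0,1],[1,2,-96,0,0,0,1]]' 40; python3 -m inch '[[0,0,0,0,0,-0.1,1],[0,0,0,0,0,-0.25,1],[0,0,0,0,0,-0.4,1],[0,0,0,0,0,-0.5,1],[0,0,0,0,0,-0.6,1],[0,0,0,0,0,-0.6,1]]'; python3 -c "
from h import *
print(arm.read_state()['ft_torque'])
snap('top','t2',(130,110,360,200),3)"
```

```text
clock: 3.4
tcp_pos: [0.6185, 0.2105, 0.2686]
ee_rot: [0.51, 0.86, 0.002, 0.003]
wrist_force: [2.9, 0.1, 6.0]
width: 0.566
grasp_force: 43.6
clock: 4.15
tcp_pos: [0.6192, 0.2106, 0.2686]
ee_rot: [0.742, 0.671, 0.004, 0.002]
wrist_force: [4.3, -0.2, 5.0]
width: 0.569
grasp_force: 43.6
[ 0.09118736 -0.73493931 -0.09331369]
```

```bash
python3 -m inch '[[0,0,0,0,0,-0.1,1],[0,0,0,0,0,-0.15,1],[0,0,0,0,0,-0.15,1]]'; python3 -c "
from h import *
print(arm.read_state()['ft_torque'])"; python3 -m inch '[[0,0,0,0,0,-0.08,1],[0,0,0,0,0,-0.15,1],[0,0,0,0,0,-0.15,1]]'; python3 -c "
from h import *
print(arm.read_state()['ft_torque'])"
```

```text
clock: 4.58
tcp_pos: [0.6194, 0.2106, 0.2686]
ee_rot: [0.79, 0.614, 0.004, 0.002]
wrist_force: [5.7, 0.5, 5.4]
width: 0.565
grasp_force: 43.6
[ 0.03639246 -0.9418024  -0.14439212]
clock: 4.95
tcp_pos: [0.6196, 0.2105, 0.2686]
ee_rot: [0.833, 0.553, 0.004, 0.002]
wrist_force: [5.6, -0.4, 4.6]
width: 0.569
grasp_force: 43.6
[ 0.10371575 -0.96921602  0.19883978]
```

```bash
python3 -m inch '[[0,0,0,0,0,-0.1,1],[0,0,0,0,0,-0.1,1]]'; python3 -c "
from h import *
print(arm.read_state()['ft_torque'])"; python3 -m inch '[[0,0,0,0,0,0,-1],[0,0,0,0,0,0,-1],[0,0,0,0,0,0,-1],[0,0,60,0,0,0,-1],[0,0,120,0,0,0,-1],[0,0,120,0,0,0,-1]]'
python3 - <<'E'
from h import *
snap("side","s3",(180,180,260,260),6)
E
```

```text
clock: 5.2
tcp_pos: [0.6209, 0.2127, 0.2686]
ee_rot: [0.859, 0.511, 0.007, 0.001]
wrist_force: [10.2, 5.5, 2.9]
width: 0.566
grasp_force: 43.6
[ 0.83079834 -1.72309668  0.10589472]
clock: 5.95
tcp_pos: [0.6175, 0.2104, 0.3934]
ee_rot: [0.86, 0.511, 0.006, 0.002]
wrist_force: [0.1, -0.6, 0.5]
width: 1.001
grasp_force: 0.0
```

View pics/s3.png

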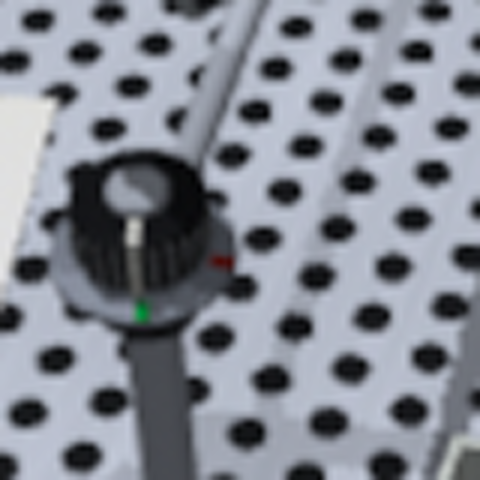

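The index line, ending at (138,295), points at the green mark at (142,312), so the left collar is locked. Now the right one.

```bash
python3 -c "
from h import *
from m import T
print(onz('top',T(717,53),.29),onz('top',T(217,89),.29))"
python3 -m inch '[[40,-469,-30,0,0,0.5,-1],[40,-469,-30,0,0,0.5,-1],[40,-469,-30,0,0,0.5,-1],[40,-469,-30,0,0,0.5,-1],[40,-469,-30,0,0,0.5,-1],[40,-469,-30,0,0,0.5,-1],[40,-469,-30,0,0,0.5,-1],[40,-469,-30,0,0,0.5,-1],[40,-469,-30,0,0,0.5,-1],[40,-469,-30,0,0,0.5,-1],[40,-469,-90,0,0,0.5,-1],[40,-469,-110,0,0,0.5,-1],[40,-469,-110,0,0,0.5,-1]]'
```

```text
colL [0.616 0.209 0.29 ] gap 0.0029 ontop z:
colR [ 0.656 -0.26   0.278] gap 0.0025 ontop z:
standbar_end+y [0.455 0.411 0.17 ] gap 0.0017 ontop z:
standbar_end-y [0.44  0.26  0.159] gap 0.003 ontop z:
A bar [0.492 0.138 0.066] gap 0.0009 ontop z:
B bar [ 0.487 -0.142  0.071] gap 0.0038 ontop z:
[ 0.65553512 -0.25709604  0.29      ] [0.61736535 0.20973543 0.29      ]
clock: 7.62
tcp_pos: [0.6562, -0.2563, 0.2724]
ee_rot: [0.706, 0.708, -0.001, -0.003]
wrist_force: [0.2, -0.1, 0.6]
width: 0.999
grasp_force: 0.0
```

```bash
python3 -m inch '[[0,0,-3,0,0,0,0.5],[0,0,-3,0,0,0,1],[0,0,-3,0,0,0,1],[0,0,-3,0,0,0,1],[0,0,-3,0,0,0,1],[0,0,-3,0,0,-0.12,1],[0,0,-3,0,0,-0.25,1],[0,0,-3,0,0,-0.4,1],[0,0,-3,0,0,-0.55,1],[0,0,-3,0,0,-0.7,1],[0,0,-3,0,0,-0.8,1],[0,0,-3,0,0,-0.9,1],[0,0,-3,0,0,-0.97,1],[0,0,-3,0,0,-0.97,1]]'; python3 -c "
from h import *
print(arm.read_state()['ft_torque'])"; python3 -m inch '[[0,0,0,0,0,0,-1],[0,0,0,0,0,0,-1],[0,0,0,0,0,0,-1],[0,0,60,0,0,0,-1],[0,0,100,0,0,0,-1],[-120,160,130,0,0,0,-1],[-120,160,130,0,0,0,-1],[-120,160,130,0,0,0,-1],[-120,160,130,0,0,0,-1],[-120,160,130,0,0,0,-1]]'
python3 - <<'E'
from h import *
snap("side","s4"); im=np.load("pics/s4.npy"); 
cv2.imwrite("pics/s4c.png",cv2.resize(im[85:125,230:270],None,fx=8,fy=8,interpolation=cv2.INTER_CUBIC)[...,::-1])
E
```

```text
clock: 9.38
tcp_pos: [0.6568, -0.2587, 0.2757]
ee_rot: [0.955, 0.296, 0.001, 0.001]
wrist_force: [-3.9, 1.5, 4.9]
width: 0.563
grasp_force: 42.3
[ 0.39331706  0.71580371 -0.17908695]
clock: 10.62
tcp_pos: [0.537, -0.0983, 0.4033]
ee_rot: [0.955, 0.297, 0.001, 0.001]
wrist_force: [-1.0, 0.1, -0.9]
width: 1.0
grasp_force: 0.0
```

View pics/s4c.png

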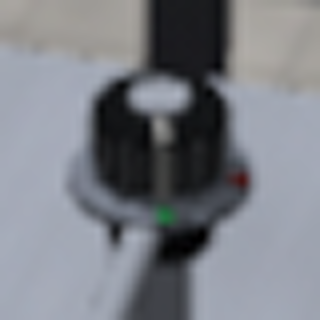

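The index points at the green mark at (166,215), so the right collar is locked too. Now the hooks.

Run:
```python
from h import *
snap("top","t5")
t=np.load("pics/top0.npy");s=np.load("pics/s4.npy")
a=cv2.resize(t[200:245,100:190],None,fx=8,fy=8,interpolation=cv2.INTER_CUBIC)[:, :400*2]
b=cv2.resize(s[275:385,225:295],None,fx=5,fy=5,interpolation=cv2.INTER_CUBIC)
cv2.imwrite("pics/h1.png",a[...,::-1]);cv2.imwrite("pics/h2.png",b[...,::-1])
```

```text
(no output)
```

View pics/h1.png

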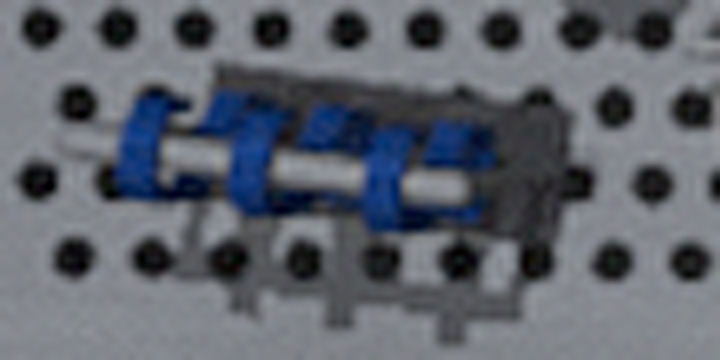

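View pics/h2.png

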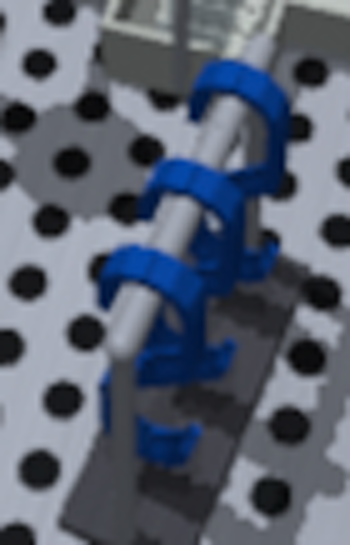

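Run:
```python
from h import *
T=lambda u,v:(100+u/8,200+v/8)
S=lambda u,v:(225+u/5,275+v/5)
for k,a,b in(("h-y",(240,72),(388,179)),("hmid",(193,172),(254,162)),("h+y",(155,262),(142,147)),("bar-y",(262,45),(470,188)),("bar+y",(118,345),(62,140))):
    p,e=tri(S(*a),T(*b)); print(k,p.round(4),round(e,4),"onz",onz("top",T(*b),.186 if k[0]=="h" else .182).round(4))
```

```text
h-y [0.4423 0.2887 0.1859] 0.0008 onz [0.4419 0.2886 0.186 ]
hmid [0.4484 0.3394 0.1857] 0.0009 onz [0.448  0.3392 0.186 ]
h+y [0.4528 0.3816 0.1855] 0.0009 onz [0.4533 0.3815 0.186 ]
bar-y [0.4387 0.2617 0.1693] 0.0014 onz [0.4386 0.2585 0.182 ]
bar+y [0.4564 0.4147 0.1788] 0.0017 onz [0.4556 0.4132 0.182 ]
```

```bash
python3 -m inch '[[-94,387,-60,0,0,0.856,-1],[-94,387,-60,0,0,0.856,-1],[-94,387,-60,0,0,0.856,-1],[-94,387,-60,0,0,0.856,-1],[-94,387,-60,0,0,0.856,-1],[-94,387,-60,0,0,0.856,-1],[-94,387,-60,0,0,0.856,-1],[-94,387,-130,0,0,0.856,-1],[-94,387,-180,0,0,0.856,-1],[-94,387,-180,0,0,0.856,-1],[-94,387,-180,0,0,0.856,-1]]' 30; python3 -c "
from h import *
s=arm.read_state();print(s['tcp_pos'],s['ee_rot'])
snap('side','s6',(190,180,340,384),3)"
```

```text
clock: 12.1
tcp_pos: [0.4452, 0.2886, 0.2246]
ee_rot: [0.746, 0.666, 0.002, 0.001]
wrist_force: [-0.9, 0.6, 1.6]
width: 1.001
grasp_force: 0.0
[0.44518784 0.28856512 0.22456936] [7.46324068e-01 6.65580562e-01 1.61943254e-03 5.27135837e-04]
```

View pics/s6.png

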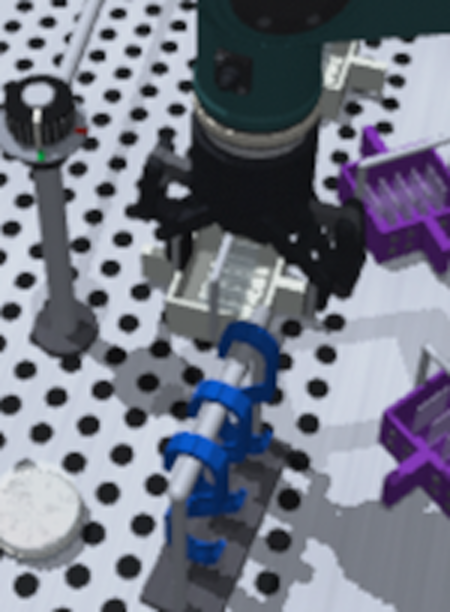

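The fingers, at (175,250) and (335,285), straddle the nearest hook, apex (250,325). Descending and gripping.

```bash
python3 -m inch '[[-3,0,-40,0,0,0,-1],[-3,0,-65,0,0,0,-1],[-3,0,-82,0,0,0,-1],[-3,0,-82,0,0,0,-1],[-3,0,-82,0,0,0,0],[-3,0,-82,0,0,0,1],[-3,0,-82,0,0,0,1],[-3,0,-82,0,0,0,1],[-3,0,-82,0,0,0,1],[-3,0,-82,0,0,0,1]]' 40; python3 -m inch '[[0,0,20,0,0,0,1],[0,0,38,0,0,0,1],[0,0,47,0,0,0,1],[0,0,47,0,0,0,1],[-20,2,47,0,0,0,1],[-50,6,47,0,0,0,1],[-80,9,55,0,0,0,1],[-80,9,80,0,0,0,1],[-80,9,110,0,0,0,1],[-80,9,130,0,0,0,1],[-80,9,130,0,0,0,1]]'; python3 -c "
from h import *
snap('side','s7');snap('top','t7')
im=np.load('pics/s7.npy')[160:384,190:390];t=np.load('pics/t7.npy')[150:262,110:310]
im=np.vstack([cv2.resize(im,None,fx=1.6,fy=1.6),cv2.resize(t,None,fx=1.6,fy=1.6)])
cv2.imwrite('pics/s7c.png',im[...,::-1])"
```

```text
clock: 13.4
tcp_pos: [0.441, 0.2887, 0.1417]
ee_rot: [0.746, 0.666, 0.002, 0.001]
wrist_force: [1.7, -0.4, 5.5]
width: 0.482
grasp_force: 41.6
clock: 14.78
tcp_pos: [0.3595, 0.2977, 0.2715]
ee_rot: [0.746, 0.666, 0.001, 0.0]
wrist_force: [0.1, 0.7, -1.4]
width: 0.481
grasp_force: 41.2
```

View pics/s7c.png

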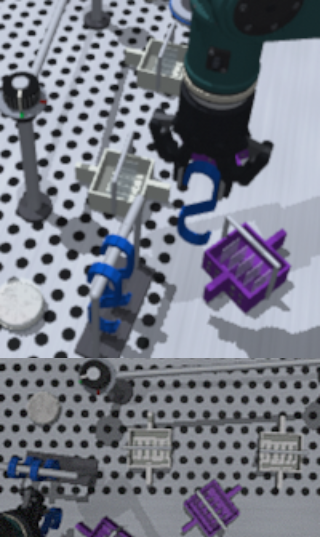

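Hook is gripped. I'll enlarge both baskets in both views to place their bars.

Run:
```python
from h import *
s=np.load('pics/s7.npy');t=np.load('pics/t7.npy')
f=lambda i,x,y:cv2.resize(i[y:y+50,x:x+66],None,fx=6,fy=6,interpolation=cv2.INTER_CUBIC)
r=np.vstack([np.hstack([f(t,172,183),f(t,252,183)]),np.hstack([f(s,240,241),f(s,265,175)])])
print(r.shape);cv2.imwrite('pics/b.png',r[...,::-1])
```

```text
(600, 792, 3)
```

View pics/b.png

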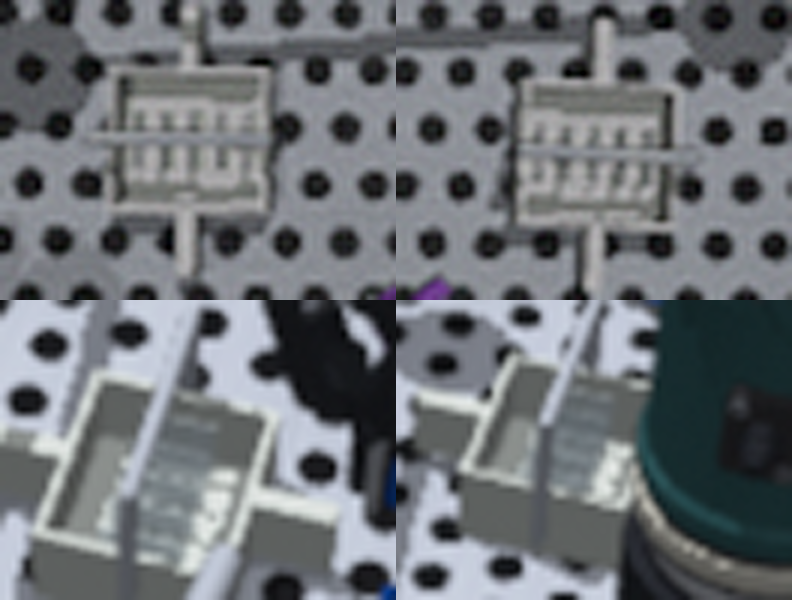

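Run:
```python
from h import *
TA=lambda u,v:(172+u/6,183+v/6)
TB=lambda u,v:(252+(u-396)/6,183+v/6)
SA=lambda u,v:(240+u/6,241+(v-300)/6)
SB=lambda u,v:(265+(u-396)/6,175+(v-300)/6)
print("A +y end",tri(SA(127,497),TA(93,137)));print("B +y end",tri(SB(547,425),TB(518,153)))
for n,T,m,c,l in(("A",TA,(181,138),(189,141),((192,8),(187,283))),("B",TB,(606,155),(595,155),((603,17),(591,296)))):
    a,b=[onz("top",T(*q),.045) for q in l]; d=a-b
    print(n,"bar mid",onz("top",T(*m),.092).round(4),"box",onz("top",T(*c),.045).round(4),"lugmid",((a+b)/2).round(4),"len",np.linalg.norm(d).round(4),"yaw",np.arctan2(d[1],d[0]).round(3))
```

```text
A +y end (array([0.49464071, 0.1872935 , 0.08667319]), np.float64(0.0015577464534112246))
B +y end (array([ 0.48785582, -0.09414925,  0.09060797]), np.float64(0.0014429132377840046))
A bar mid [0.4936 0.1379 0.092 ] box [0.4924 0.1388 0.045 ] lugmid [0.4901 0.1384 0.045 ] len 0.1575 yaw -0.005
B bar mid [ 0.4864 -0.1428  0.092 ] box [ 0.4865 -0.1423  0.045 ] lugmid [ 0.4859 -0.1435  0.045 ] len 0.1603 yaw -0.04
```

```bash
python3 -m inch '[[0,0,40,0,0,0,1],[60,-57,40,0,0,0.05,1],[100,-95,40,0,0,0.11,1],[140,-133,40,0,0,0.11,1],[168,-159,40,0,0,0.11,1],[168,-159,40,0,0,0.11,1],[168,-159,40,0,0,0.11,1],[168,-159,0,0,0,0.11,1],[168,-159,-40,0,0,0.11,1],[168,-159,-80,0,0,0.11,1],[168,-159,-108,0,0,0.11,1],[168,-159,-108,0,0,0.11,1],[168,-159,-108,0,0,0.11,1]]'; python3 -m inch '[[-12,0,0,0,0,0,1],[-24,0,0,0,0,0,1],[-34,0,0,0,0,0,1],[-34,0,0,0,0,0,1],[-34,0,8,0,0,0,1],[-34,0,16,0,0,0,1],[-34,0,22,0,0,0,1],[-34,0,27,0,0,0,1],[-34,0,32,0,0,0,1],[-34,0,37,0,0,0,1],[-34,0,42,0,0,0,1],[-34,0,47,0,0,0,1],[-34,0,50,0,0,0,1],[-34,0,50,0,0,0,1],[-34,0,50,0,0,0,1]]'; python3 -c "
from h import *
snap('side','s8');snap('top','t8')
f=lambda i,x,y:cv2.resize(i[y:y+100,x:x+130],None,fx=3,fy=3,interpolation=cv2.INTER_CUBIC)
cv2.imwrite('pics/s8c.png',f(np.load('pics/s8.npy'),215,200)[...,::-1])"
```

```text
clock: 16.5
tcp_pos: [0.5282, 0.1392, 0.1639]
ee_rot: [0.708, 0.707, 0.001, 0.001]
wrist_force: [0.8, -0.4, -0.5]
width: 0.482
grasp_force: 41.1
clock: 18.38
tcp_pos: [0.4939, 0.1383, 0.2121]
ee_rot: [0.708, 0.706, -0.0, -0.0]
wrist_force: [0.2, 0.2, -4.0]
width: 0.482
grasp_force: 41.2
```

View pics/s8c.png

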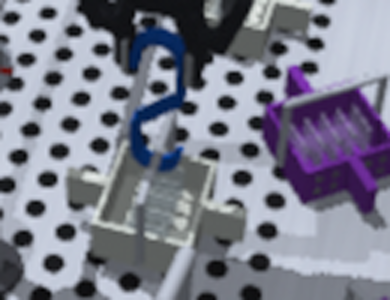

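The bar sits in the lower curl and the load is on the wrist. I'll carry it to the rail smoothly.

```bash
python3 -m inch '[[0,0,8,0,0,0,1],[4,-8,20,0,0,0,1],[10,-20,32,0,0,0.02,1],[18,-36,44,0,0,0.04,1],[26,-54,52,0,0,0.06,1],[34,-72,56,0,0,0.08,1],[42,-86,57,0,0,0.08,1],[46,-95,57,0,0,0.08,1],[48,-99,57,0,0,0.08,1],[48,-99,57,0,0,0.08,1],[52,-99,57,0,0,0.08,1],[60,-98,56,0,0,0.08,1],[72,-97,55,0,0,0.08,1],[86,-96,55,0,0,0.08,1],[100,-95,55,0,0,0.08,1],[114,-94,55,0,0,0.08,1],[126,-93,55,0,0,0.08,1],[134,-92,55,0,0,0.08,1],[138,-92,55,0,0,0.08,1],[138,-92,55,0,0,0.08,1]]'
python3 - <<'E'
from h import *
s=arm.read_state();p=s["tcp_pos"];print(p,s["wrist_force"])
snap("side","s9");snap("top","t9")
print((proj("side",p+[0,0,.046])-[180,100])*[3,3])
cv2.imwrite('pics/s9c.png',cv2.resize(np.load('pics/s9.npy')[100:280,180:330],None,fx=3,fy=3,interpolation=cv2.INTER_CUBIC)[...,::-1])
E
```

```text
clock: 20.98
tcp_pos: [0.6321, 0.0463, 0.2672]
ee_rot: [0.679, 0.734, -0.0, -0.0]
wrist_force: [0.6, -0.2, -3.0]
width: 0.482
grasp_force: 41.2
[0.63209384 0.04631774 0.26723985] [ 0.64727132 -0.2183578  -2.97159704]
[126.42851102 164.43380244]
```

```bash
python3 -m inch '[[0,0,-10,0,0,0,1],[0,0,-22,0,0,0,1],[0,0,-34,0,0,0,1],[0,0,-42,0,0,0,1],[0,0,-47,0,0,0,1],[0,0,-47,0,0,0,1]]'; python3 -m inch '[[0,0,-2,0,0,0,1],[0,0,-4,0,0,0,1],[0,0,-4,0,0,0,1]]'
```

```text
clock: 21.82
tcp_pos: [0.6319, 0.0463, 0.2198]
ee_rot: [0.679, 0.734, -0.0, -0.0]
wrist_force: [0.3, 0.3, -3.9]
width: 0.484
grasp_force: 41.2
clock: 22.2
tcp_pos: [0.6323, 0.0463, 0.217]
ee_rot: [0.679, 0.734, 0.0, 0.001]
wrist_force: [-0.0, 0.4, -1.4]
width: 0.485
grasp_force: 41.4
```

```bash
python3 -m inch '[[0,0,-1,0,0,0,1],[0,0,-1,0,0,0,-0.3],[0,0,-1,0,0,0,-0.6],[0,0,-1,0,0,0,-1],[0,0,-1,0,0,0,-1],[0,0,30,0,0,0,-1],[0,0,80,0,0,0,-1],[0,0,120,0,0,0,-1],[-120,60,130,0,0,-0.2,-1],[-180,120,130,0,0,-0.2,-1],[-240,180,130,0,0,-0.2,-1],[-240,240,130,0,0,-0.2,-1],[-240,290,110,0,0,-0.2,-1],[-240,290,110,0,0,-0.2,-1],[-240,290,110,0,0,-0.2,-1],[-240,290,110,0,0,-0.2,-1]]'
python3 - <<'E'
from h import *
s=arm.read_state();print(s["tcp_pos"],s["ee_rot"])
snap("side","s10");snap("top","t10")
f=lambda i,x,y,w,h,k:cv2.resize(i[y:y+h,x:x+w],None,fx=k,fy=k,interpolation=cv2.INTER_CUBIC)
a=f(np.load('pics/s10.npy'),170,90,160,200,3);b=f(np.load('pics/t10.npy'),150,130,160,100,2)
c=f(np.load('pics/t10.npy'),100,180,160,100,2)
r=np.hstack([a,np.pad(np.vstack([b,c]),((0,200),(0,0),(0,0)))]);print(r.shape);cv2.imwrite('pics/c10.png',r[...,::-1])
E
```

```text
clock: 24.2
tcp_pos: [0.3917, 0.3368, 0.326]
ee_rot: [0.749, 0.663, -0.0, 0.0]
wrist_force: [0.3, -1.2, 0.0]
width: 0.998
grasp_force: 0.0
[0.39166436 0.33679764 0.32602618] [ 7.48554051e-01  6.63073584e-01 -3.99262547e-04  3.09173642e-04]
(600, 800, 3)
```

View pics/c10.png

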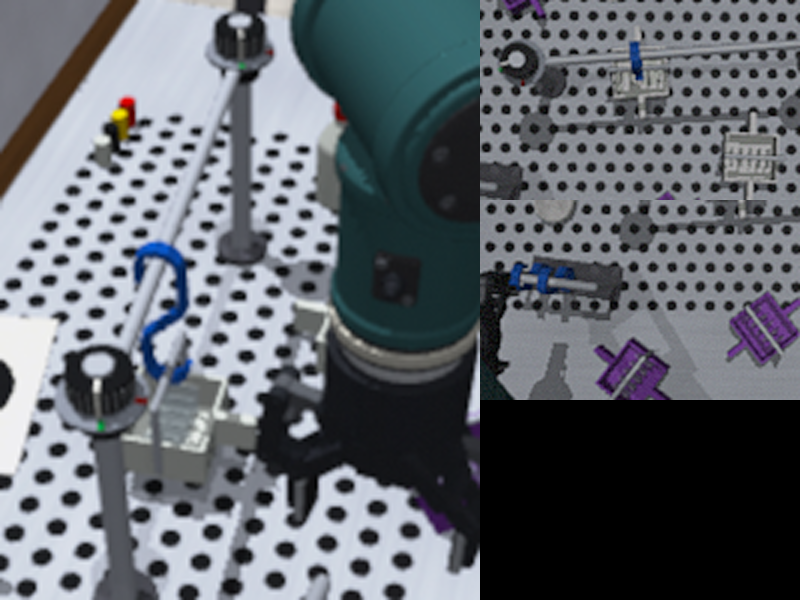

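The final picture shows basket A hanging level from the hook, lower curl at (170,370), on the rail. Both collars are at green, and two hooks remain on the stand. I'll check the mid hook and basket B numerically against earlier frames.

```bash
python3 - <<'E'
from h import *
t0=np.load('pics/t7.npy');t=np.load('pics/t10.npy');s0=np.load('pics/s7.npy');s=np.load('pics/s10.npy')
def off(a,b,x,y,w,h,m=15):
    r=cv2.matchTemplate(b[y-m:y+h+m,x-m:x+w+m],a[y:y+h,x:x+w],cv2.TM_CCOEFF_NORMED);_,v,_,p=cv2.minMaxLoc(r);return np.subtract(p,m),round(v,3)
print("B top",off(t0,t,262,190,54,44))
print("hook mid top",off(np.load('pics/top0.npy'),t,126,208,14,22,6))
E
python3 -m inch '[[55,2,-40,0,0,0.01,-1],[55,2,-100,0,0,0.01,-1],[55,2,-140,0,0,0.01,-1],[55,2,-165,0,0,0.01,-1],[55,2,-184,0,0,0.01,-1],[55,2,-184,0,0,0.01,-1],[55,2,-184,0,0,0.01,-1]]'
```

```text
B top (array([0, 0]), 0.996)
hook mid top (array([0, 0]), 0.989)
clock: 25.18
tcp_pos: [0.4481, 0.3384, 0.1441]
ee_rot: [0.746, 0.666, 0.001, 0.0]
wrist_force: [-0.3, 0.8, 0.9]
width: 0.998
grasp_force: 0.0
```

```bash
python3 -m inch '[[-1,1,-2,0,0,0,0],[-1,1,-2,0,0,0,1],[-1,1,-2,0,0,0,1],[-1,1,-2,0,0,0,1],[-1,1,-2,0,0,0,1],[-1,1,-2,0,0,0,1]]' 40; python3 -m inch '[[0,0,20,0,0,0,1],[0,0,38,0,0,0,1],[0,0,47,0,0,0,1],[0,0,47,0,0,0,1],[-20,2,47,0,0,0,1],[-50,6,47,0,0,0,1],[-80,9,55,0,0,0,1],[-80,9,80,0,0,0,1],[-80,9,110,0,0,0,1],[-80,9,160,0,0,0,1],[-80,9,170,0,0,0,1],[-80,9,170,0,0,0,1]]';  python3 - <<'E'
from h import *
snap("side","s11");snap("top","t11")
from m import hooks
t=np.load('pics/t11.npy');t0=np.load('pics/t7.npy');hooks(t)
s=arm.read_state();print(s["tcp_pos"],s["ee_rot"])
r=cv2.matchTemplate(t[175:249,247:331],t0[190:234,262:316],cv2.TM_CCOEFF_NORMED);print("B",np.subtract(cv2.minMaxLoc(r)[3],15),r.max())
# basket A steady between frames?
print("A diff",np.abs(np.load('pics/t10.npy')[140:185,210:245].astype(int)-t[140:185,210:245]).mean())
# blue in the side view near the held hook
h=cv2.cvtColor(np.load('pics/s11.npy'),cv2.COLOR_RGB2HSV);m=((h[...,0]>100)&(h[...,0]<125)&(h[...,1]>170)).astype(np.uint8)
n,l,st,c=cv2.connectedComponentsWithStats(m)
print([(st[i].tolist()) for i in range(1,n) if st[i,4]>15]); p=s["tcp_pos"]
print("held proj",proj("side",p+[0,0,.046]),proj("side",p-[0,0,.107]))
E
```

```text
clock: 25.92
tcp_pos: [0.4466, 0.3397, 0.1411]
ee_rot: [0.746, 0.666, 0.001, 0.0]
wrist_force: [2.3, 0.9, 3.0]
width: 0.484
grasp_force: 42.8
clock: 27.42
tcp_pos: [0.3653, 0.3484, 0.3102]
ee_rot: [0.746, 0.666, 0.0, -0.0]
wrist_force: [-0.5, -0.3, -2.3]
width: 0.483
grasp_force: 42.3
colL [0.616 0.209 0.29 ] gap 0.0029 ontop z:
colR [ 0.656 -0.26   0.278] gap 0.0025 ontop z:
standbar_end+y [0.455 0.411 0.17 ] gap 0.0017 ontop z:
standbar_end-y [0.44  0.26  0.159] gap 0.003 ontop z:
A bar [0.492 0.138 0.066] gap 0.0009 ontop z:
B bar [ 0.487 -0.142  0.071] gap 0.0038 ontop z:
blue [225, 151, 6, 19, 74] [227.5 159.9] [0.634 0.051 0.188]
blue [114, 211, 12, 14, 71] [118.4 218.7] [0.452 0.379 0.188]
blue [125, 212, 10, 6, 36] [129.7 214.5] [0.465 0.345 0.188]
blue [108, 243, 20, 20, 130] [119.5 251.3] [0.355 0.373 0.188]
[0.36508391 0.34795107 0.30805915] [ 7.45809015e-01  6.66156885e-01 -1.97063053e-03 -1.85863268e-04]
B [0 0] 0.9959697
A diff 2.884867724867725
[[234, 0, 107, 51, 3212], [443, 0, 69, 48, 2554], [387, 21, 45, 28, 947], [215, 171, 17, 45, 214], [227, 210, 7, 7, 24], [294, 268, 28, 55, 563], [245, 324, 21, 28, 279], [253, 359, 12, 9, 77]]
held proj [311.89433538 271.20990438] [304.65766114 319.4552385 ]
```

```bash
python3 -m inch '[[10,-40,5,0,0,0,1],[26,-90,5,0,0,0.08,1],[42,-140,5,0,0,0.08,1],[58,-190,5,0,0,0.08,1],[74,-240,5,0,0,0.08,1],[90,-290,5,0,0,0.08,1],[106,-340,5,0,0,0.08,1],[122,-390,5,0,0,0.08,1],[138,-440,5,0,0,0.08,1],[155,-491,5,0,0,0.08,1],[155,-491,5,0,0,0.08,1],[155,-491,-40,0,0,0.08,1],[155,-491,-80,0,0,0.08,1],[155,-491,-120,0,0,0.08,1],[155,-491,-130,0,0,0.08,1],[155,-491,-130,0,0,0.08,1]]'
python3 - <<'E'
from h import *
snap("side","s12"); s=arm.read_state();print(s["tcp_pos"])
a=np.load('pics/s7.npy');b=np.load('pics/s12.npy')
r=cv2.matchTemplate(b[180:250,260:325],a[200:235,270:300],cv2.TM_CCOEFF_NORMED);print(np.add(cv2.minMaxLoc(r)[3],[260-270,180-200]),r.max())
E
```

```text
clock: 29.52
tcp_pos: [0.5206, -0.1419, 0.1798]
ee_rot: [0.718, 0.696, -0.0, -0.001]
wrist_force: [0.1, -0.4, -0.7]
width: 0.478
grasp_force: 42.2
[ 0.52143006 -0.14236377  0.18140858]
[0 0] 0.8566132
```

```bash
python3 -m inch '[[0,-1,-8,0,0,0,1],[0,-1,-17,0,0,0,1],[0,-1,-17,0,0,0,1],[-12,-1,-17,0,0,0,1],[-24,-1,-17,0,0,0,1],[-34,-1,-17,0,0,0,1],[-34,-1,-17,0,0,0,1]]'; python3 -m inch '[[0,0,8,0,0,0,1],[0,0,16,0,0,0,1],[0,0,22,0,0,0,1],[0,0,27,0,0,0,1],[0,0,32,0,0,0,1],[0,0,37,0,0,0,1],[0,0,42,0,0,0,1],[0,0,47,0,0,0,1],[0,0,50,0,0,0,1],[0,0,50,0,0,0,1],[0,0,50,0,0,0,1]]'
python3 - <<'E'
from h import *
s=arm.read_state();print(s["tcp_pos"],s["wrist_force"])
E
```

```text
clock: 30.45
tcp_pos: [0.4863, -0.1437, 0.1637]
ee_rot: [0.719, 0.695, 0.0, 0.0]
wrist_force: [0.0, 0.3, -0.8]
width: 0.484
grasp_force: 42.3
clock: 31.82
tcp_pos: [0.4869, -0.1436, 0.2131]
ee_rot: [0.719, 0.695, -0.0, -0.0]
wrist_force: [-0.1, -0.4, -2.9]
width: 0.485
grasp_force: 42.1
[ 0.48691839 -0.14362012  0.21313133] [-0.06093551 -0.36453882 -2.87234777]
```

```bash
python3 -m inch '[[0,0,8,0,0,0,1],[4,2,20,0,0,0.02,1],[10,6,32,0,0,0.04,1],[20,13,44,0,0,0.06,1],[32,20,52,0,0,0.08,1],[44,28,56,0,0,0.1,1],[55,36,56,0,0,0.11,1],[63,41,56,0,0,0.11,1],[67,43,56,0,0,0.11,1],[72,44,55,0,0,0.11,1],[80,45,55,0,0,0.11,1],[90,46,55,0,0,0.11,1],[104,47,55,0,0,0.11,1],[118,48,55,0,0,0.11,1],[132,49,55,0,0,0.11,1],[144,49,55,0,0,0.11,1],[152,50,55,0,0,0.11,1],[156,50,55,0,0,0.11,1],[156,50,55,0,0,0.11,1],[156,50,55,0,0,0.11,1]]'; python3 -m inch '[[0,0,-10,0,0,0,1],[0,0,-22,0,0,0,1],[0,0,-34,0,0,0,1],[0,0,-42,0,0,0,1],[0,0,-48,0,0,0,1],[0,0,-48,0,0,0,1]]'; python3 -m inch '[[0,0,-2,0,0,0,1],[0,0,-4,0,0,0,1],[0,0,-4,0,0,0,1]]'
```

```text
clock: 34.33
tcp_pos: [0.6428, -0.0937, 0.2686]
ee_rot: [0.679, 0.734, -0.0, 0.0]
wrist_force: [-0.4, -0.6, -2.5]
width: 0.485
grasp_force: 42.0
clock: 35.08
tcp_pos: [0.6428, -0.0936, 0.2196]
ee_rot: [0.679, 0.734, -0.0, -0.0]
wrist_force: [-1.1, 0.0, -2.4]
width: 0.481
grasp_force: 42.0
clock: 35.45
tcp_pos: [0.6431, -0.0937, 0.2164]
ee_rot: [0.679, 0.734, 0.0, 0.0]
wrist_force: [0.8, 0.2, -3.1]
width: 0.486
grasp_force: 42.1
```

```bash
python3 -m inch '[[0,0,-1,0,0,0,1],[0,0,-2,0,0,0,1],[0,0,-2,0,0,0,1],[0,0,-2,0,0,0,1]]'; python3 -m inch '[[0,0,-1,0,0,0,1],[0,0,-1,0,0,0,1]]'
```

```text
clock: 35.95
tcp_pos: [0.6433, -0.0937, 0.216]
ee_rot: [0.679, 0.734, 0.001, 0.001]
wrist_force: [-2.2, 0.7, 5.3]
width: 0.488
grasp_force: 43.1
clock: 36.2
tcp_pos: [0.6434, -0.0937, 0.216]
ee_rot: [0.679, 0.734, 0.001, 0.001]
wrist_force: [-3.2, 1.1, 7.9]
width: 0.484
grasp_force: 43.3
```

Seated on the rail. I'll release, retreat and let it settle.

```bash
python3 -m inch '[[0,0,1,0,0,0,1],[0,0,1,0,0,0,-0.3],[0,0,1,0,0,0,-0.6],[0,0,1,0,0,0,-1],[0,0,1,0,0,0,-1],[0,0,30,0,0,0,-1],[0,0,80,0,0,0,-1],[0,0,120,0,0,0,-1],[-60,-40,130,0,0,0,-1],[-120,-90,130,0,0,0,-1],[-180,-140,130,0,0,0,-1],[-240,-190,130,0,0,0,-1],[-290,-240,130,0,0,0,-1],[-290,-240,130,0,0,0,-1],[-290,-240,130,0,0,0,-1]]'; python3 -m inch '[[0,0,0,0,0,0,-1],[0,0,0,0,0,0,-1],[0,0,0,0,0,0,-1],[0,0,0,0,0,0,-1],[0,0,0,0,0,0,-1],[0,0,0,0,0,0,-1],[0,0,0,0,0,0,-1],[0,0,0,0,0,0,-1],[0,0,0,0,0,0,-1],[0,0,0,0,0,0,-1],[0,0,0,0,0,0,-1],[0,0,0,0,0,0,-1],[0,0,0,0,0,0,-1],[0,0,0,0,0,0,-1],[0,0,0,0,0,0,-1],[0,0,0,0,0,0,-1],[0,0,0,0,0,0,-1],[0,0,0,0,0,0,-1],[0,0,0,0,0,0,-1],[0,0,0,0,0,0,-1]]' >/dev/null
cat > chk.py <<'E'
from h import *
def blues(n,im):
    h=cv2.cvtColor(im,cv2.COLOR_RGB2HSV);m=((h[...,0]>100)&(h[...,0]<125)&(h[...,1]>170)).astype(np.uint8)
    k,l,st,c=cv2.connectedComponentsWithStats(m)
    print(n,[(st[i].tolist(),c[i].round(1).tolist()) for i in range(1,k) if st[i,4]>15 and st[i,1]>60])
s=[];t=[]
for k in range(5): s.append(arm.grab_frame("side"));t.append(arm.grab_frame("top"))
blues("side",s[0]);blues("side",s[-1]);blues("top",t[-1])
np.save("pics/sF.npy",s[-1]);np.save("pics/tF.npy",t[-1])
print("motion side",[np.abs(x.astype(int)-s[0])[60:330,180:330].mean().round(2) for x in s],"top",[np.abs(x.astype(int)-t[0])[130:200,160:340].mean().round(2) for x in t])
# white basket patches: bright low-saturation shapes under the rail, tilt of rim
for p in([.632,.0463],[.6435,-.0935]):
    for z in(.12,.075,.03): print(p,z,proj("top",[*p,z]).round(1),proj("side",[*p,z]).round(1))
# same appearance of both hung baskets (template A -> B) 
T=t[-1]
for nm,p in(("A",[.632,.0463,.073]),("B",[.6435,-.0935,.073])):
    u=proj("top",p).round().astype(int); c=T[u[1]-20:u[1]+34,u[0]-24:u[0]+24].astype(int)
    m=((c.sum(2)>380)&(abs(c[...,0]-c[...,2])<25)).astype(np.uint8)
    print(nm,u,cv2.minAreaRect(cv2.findNonZero(cv2.morphologyEx(m,cv2.MORPH_OPEN,np.ones((3,3))))))
E
python3 chk.py
```

```text
clock: 38.08
tcp_pos: [0.3502, -0.3361, 0.3435]
ee_rot: [0.682, 0.731, -0.0, 0.0]
wrist_force: [0.9, 1.2, -0.9]
width: 0.999
grasp_force: 0.0
side [([216, 137, 29, 76, 396], [230.1, 170.9]), ([237, 177, 8, 6, 22], [240.5, 180.1]), ([221, 212, 10, 6, 24], [225.7, 215.1]), ([245, 324, 21, 28, 281], [256.9, 336.4]), ([253, 359, 12, 9, 79], [258.0, 363.3])]
side [([217, 137, 28, 72, 419], [231.4, 170.9]), ([228, 206, 8, 7, 22], [232.0, 209.5]), ([245, 324, 21, 28, 281], [256.9, 336.4]), ([253, 359, 12, 9, 77], [258.0, 363.2])]
top [([270, 147, 10, 18, 72], [275.2, 156.0]), ([227, 152, 10, 17, 95], [230.8, 160.2]), ([114, 212, 12, 13, 69], [118.3, 218.8]), ([125, 212, 10, 6, 36], [129.7, 214.4])]
motion side [np.float64(0.0), np.float64(1.8), np.float64(2.82), np.float64(3.46), np.float64(3.87)] top [np.float64(0.0), np.float64(6.86), np.float64(9.14), np.float64(9.52), np.float64(9.44)]
[0.632, 0.0463] 0.12 [230.  163.5] [226.  212.5]
[0.632, 0.0463] 0.075 [230.5 165.2] [226.7 224. ]
[0.632, 0.0463] 0.03 [230.9 166.8] [227.4 235. ]
[0.6435, -0.0935] 0.12 [273.1 160.3] [238.  178.1]
[0.6435, -0.0935] 0.075 [271.9 162.2] [238.4 189.6]
[0.6435, -0.0935] 0.03 [270.9 163.9] [238.8 200.6]
A [231 165] ((23.5, 26.499996185302734), (52.99999237060547, 46.99999237060547), 90.0)
B [272 162] ((23.499996185302734, 26.499996185302734), (46.99999237060547, 52.99999237060547), -0.0)
```

Something is still swinging. I'll wait and measure again.

```bash
for i in 1 2 3; do python3 -m inch '[[0,0,0,0,0,0,-1],[0,0,0,0,0,0,-1],[0,0,0,0,0,0,-1],[0,0,0,0,0,0,-1],[0,0,0,0,0,0,-1],[0,0,0,0,0,0,-1],[0,0,0,0,0,0,-1],[0,0,0,0,0,0,-1],[0,0,0,0,0,0,-1],[0,0,0,0,0,0,-1],[0,0,0,0,0,0,-1],[0,0,0,0,0,0,-1],[0,0,0,0,0,0,-1],[0,0,0,0,0,0,-1],[0,0,0,0,0,0,-1],[0,0,0,0,0,0,-1],[0,0,0,0,0,0,-1],[0,0,0,0,0,0,-1],[0,0,0,0,0,0,-1],[0,0,0,0,0,0,-1]]' | grep clock; done; python3 chk.py
python3 - <<'E'
from h import *
a=np.load('pics/tF.npy').astype(int);b=np.load('pics/t11.npy').astype(int)
d=np.abs(a-b).sum(2)>60; ys,xs=np.where(d[100:250,100:360]); print("A region changed vs before:",d[140:190,205:252].mean().round(3))
E
```

```text
clock: 43.58
clock: 46.08
clock: 48.58
side [([216, 137, 29, 73, 388], [230.2, 170.9]), ([236, 177, 9, 5, 22], [240.1, 179.5]), ([224, 208, 9, 7, 25], [228.6, 211.7]), ([245, 324, 21, 28, 281], [256.9, 336.4]), ([253, 359, 12, 9, 78], [258.0, 363.2])]
side [([216, 137, 29, 73, 390], [230.2, 171.0]), ([236, 177, 9, 5, 22], [240.1, 179.5]), ([224, 208, 9, 7, 25], [228.6, 211.7]), ([245, 324, 21, 28, 281], [256.9, 336.4]), ([253, 359, 12, 9, 78], [257.9, 363.2])]
top [([270, 147, 11, 19, 75], [275.3, 155.9]), ([227, 151, 8, 18, 83], [229.9, 159.5]), ([114, 212, 12, 13, 68], [118.4, 218.8]), ([124, 212, 11, 6, 36], [129.4, 214.7])]
motion side [np.float64(0.0), np.float64(0.35), np.float64(0.36), np.float64(0.35), np.float64(0.35)] top [np.float64(0.0), np.float64(2.98), np.float64(3.0), np.float64(3.01), np.float64(2.97)]
[0.632, 0.0463] 0.12 [230.  163.5] [226.  212.5]
[0.632, 0.0463] 0.075 [230.5 165.2] [226.7 224. ]
[0.632, 0.0463] 0.03 [230.9 166.8] [227.4 235. ]
[0.6435, -0.0935] 0.12 [273.1 160.3] [238.  178.1]
[0.6435, -0.0935] 0.075 [271.9 162.2] [238.4 189.6]
[0.6435, -0.0935] 0.03 [270.9 163.9] [238.8 200.6]
A [231 165] ((23.5, 26.499996185302734), (52.99999237060547, 46.99999237060547), 90.0)
B [272 162] ((23.499996185302734, 26.499996185302734), (46.99999237060547, 52.99999237060547), -0.0)
A region changed vs before: 0.314
```

Run:
```python
from h import *
t=np.mean([arm.grab_frame("top").astype(float) for _ in range(4)],0);s=np.mean([arm.grab_frame("side").astype(float) for _ in range(4)],0)
np.save('pics/tm.npy',t);np.save('pics/sm.npy',s)
for n,im in(("top",t),("side",s)):
    d=im[...,2]-im[...,0]; print(n,"B-R bench",np.median(d[230:260,200:260]) )
    m=((d<6)&(im.sum(2)>280)).astype(np.uint8)
    m=cv2.morphologyEx(m,cv2.MORPH_CLOSE,np.ones((3,3)))
    k,l,st,c=cv2.connectedComponentsWithStats(m)
    for i in range(1,k):
        if st[i,4]>60 and 190<c[i][0]<330 and 120<c[i][1]<290: 
            q=(l==i).astype(np.uint8); r=cv2.minAreaRect(cv2.findNonZero(q)); print(st[i].tolist(),c[i].round(1),np.round(r[0],1),np.round(r[1],1),round(r[2],1))
```

```text
top B-R bench 11.0
[215, 145, 37, 38, 634] [233.1 165.5] [232.8 164. ] [35.5 37.4] 3.0
[255, 145, 37, 44, 621] [270.9 166.1] [269.8 165.5] [30.7 35.7] 34.5
side B-R bench 8.0
[276, 121, 17, 22, 182] [284. 135.] [284.  131.5] [21. 16.] 90.0
[228, 180, 32, 33, 258] [245.4 196.8] [243.1 195.2] [27.8 30.6] 20.0
[215, 209, 34, 32, 266] [234.2 228.3] [234.1 229.9] [26.9 32.3] 42.1
```

Run:
```python
from h import *
for nm,o,yaw in(("A",(.632,.040),0.05),("B",(.6435,-.0945),.05)):
    for n in("top","side"):
        im=np.load(f"pics/{n[0]}m.npy"); pts=[]
        for x,y,z in[(sx*.042,sy*.046,z) for sx in(1,-1) for sy in(1,-1) for z in(.028,.073)]+[(sx*.078,0,.070) for sx in(1,-1)]:
            pts.append(proj(n,[o[0]+x*np.cos(yaw)-y*np.sin(yaw),o[1]+x*np.sin(yaw)+y*np.cos(yaw),z]))
        p=np.array(pts);print(nm,n,"box",p[:8].min(0).round(),p[:8].max(0).round(),"lugs +x",p[8].round(),"-x",p[9].round())
        u=proj(n,[*o,.06]).astype(int); d=im[...,2]-im[...,0]
        m=((d<7)&(im.sum(2)>150)).astype(np.uint8);m[:u[1]-32]=0;m[u[1]+32:]=0;m[:,:u[0]-22]=0;m[:,u[0]+(22 if n=="top" else 30):]=0
        m=cv2.morphologyEx(m,cv2.MORPH_OPEN,np.ones((3,3)))
        ys,xs=np.where(m);print("   mask 2-98%",np.percentile(xs,[2,98]),np.percentile(ys,[2,98]))
    # steel bar height of both ends: bar expected pixels
    print(nm,"bar ends side",[proj("side",[o[0]-s*.048*np.sin(yaw),o[1]+s*.048*np.cos(yaw),.120]).round(1).tolist() for s in(1,-1)])
```

```text
A top box [218. 152.] [247. 179.] lugs +x [231. 143.] -x [233. 188.]
   mask 2-98% [217. 249.] [148. 183.]
A side box [208. 209.] [247. 249.] lugs +x [200. 219.] -x [255. 229.]
   mask 2-98% [214.88 255.  ] [196.   246.12]
A bar ends side [[221.6, 223.8], [231.6, 198.6]]
B top box [258. 149.] [286. 176.] lugs +x [271. 140.] -x [273. 185.]
   mask 2-98% [257. 287.] [145. 185.]
B side box [220. 178.] [256. 214.] lugs +x [213. 186.] -x [264. 195.]
   mask 2-98% [220.26 257.  ] [183. 223.]
B bar ends side [[233.7, 188.9], [242.3, 167.4]]
```

```bash
python3 -c "
from h import *
print(arm.job_done())"
```

```text
the job is handed in; nothing more can be done
None
```

Both collars were turned to their green marks first, then both white baskets were hung on the rail with S-hooks and the job handed in. Basket A's level hang was seen in a picture. Basket B's was checked only by measurement (within about 2 pixels of level, no picture left to view). Both were still at hand-in. Hook A had shifted about 7 mm along the rail after it was hung, cause unknown.

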